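# Earth a circuit board with the swing clip of its jig

## Robot

A 6-joint arm with a two-finger parallel gripper is mounted at the origin on the work surface. World frame = base frame: x ahead of the robot, y to its left, z up, the work surface at z = 0. Lengths are in mm, angles in degrees, forces in N, time in s.
With the tool pointing down it reaches from about 275 to 775 mm from the base axis. Payload 14.6 kg.
Tool frame: the origin (TCP) lies at the very end of the fingers, on their centre line; the grasp point (between the pads) lies 19 mm behind it; x points along the fingers, y is the direction in which the jaws open and shut, and the axes are right-handed (so a half turn about x gives the same grasp; the last joint's range is limited). The gripper opens to 85 mm and grips with 20 to 120 N. Pads are 22 mm wide; open, the fingers measure 114 mm over their backs; the gripper's body (76 mm by 85 mm) begins 54 mm behind the grasp point. The pads swing forward as they close: fully open they stand 13 mm farther back than shut.
Start: joints at [55.445, 15.075, -2.767, 72.158, 0, 81.102], TCP at [227.321, 473.237, 231.278] pointing down, gripper open.
Joint ranges: [-151.79, 151.79], [-50.71, 97.33], [-67.44, 78.34], [-121.81, 120.89], [-77.56, 73.72], [-180, 180]. Speed limits (degrees/s): [108.29, 108.29, 147.25, 159.86, 180, 180].

## Interface

Orientations are given as [roll, pitch, yaw] about the fixed x, y, z axes, in that order (R = Rz(yaw) Ry(pitch) Rx(roll)).
In Python, from station import manip, eyes gives the robot as it stands. The module is installed in compiled form; this text tells all that it offers.
- The arm moves only by the tool jog_arm, never from a script. Its argument "targets" is a list of rows, each an object of numbers: "tx", "ty", "tz": the shift along the tool's x, y, z in m; "wx", "wy", "wz": the turn, a rotation vector about the tool's x, y, z in rad. A call has 1 to 12 rows; each row shifts and turns the commanded pose from where the row before left it, along the tool's axes as they then stand; what a row does not reach is not made up. A row lasts 1/8 s, in which the tool goes at most 62.5 mm and 10.7 degrees, less where a joint would pass 70% of its speed; a pose out of reach is approached as far as the arm can. A call with a gripper value outside its range is refused whole. "gripper" is the closure, from 0 (fully open) to 1 (shut), set as the call begins (left out, the last holds). The fingers move at their own pace and stop on an object; the grip force is fixed at half the most. Time passes only in rows, so rows that do not move let the fingers close. It gives the time, the measured TCP pose, the force and the opening at its end, in the units of the state.
- manip.get_state(): the state, without advancing time (a new reading comes with each control period).
- eyes.grab_frame(name): name is "scene" or "side" or "wrist"; returns (picture, depth): 420x560x3 uint8, red, green, blue; 420x560 float32, mm along the optical axis (not along the pixel's ray), 0 where there is no reading.
- eyes.calibration(name): a dict with "fx", "fy", "cx", "cy" (pixels), "R" (3x3) and "t" (3): a world point X has camera coordinates R X + t; the wrist camera has in their place "mount" (4x4, takes a point from camera to tool coordinates, whose origin is the TCP and whose axes are the tool frame's). Camera axes: x right, y down, z forward; pixel columns grow to the right and rows downward; lengths in mm; the calibration is good to about 2 mm. A picture is of the moment at which its call begins: read the wrist's pose just before it. calibration takes no time and is no camera call.
- manip.close_job(): hands the job in, once; it reports no verdict.
The state is a dict: "time": time; "q": joint angles; "qd": joint speeds; "joint_torque": joint torques, N m; "tool_pos": TCP position; "tool_rot": TCP orientation; "wrist_force": force on the tool from outside, world axes, zero at the start; "torque": the same for the moment, N m; "finger_gap": finger opening in mm.
Only numpy, scipy, OpenCV 4.12 (cv2) and the standard library are available. Lean on these libraries where they do the work, as an engineer would, in place of code of your own. Each camera call takes 0.05 s, during which the arm holds its last target.

## Task

Earth the circuit board before rework: push the jig's clip by its yellow post so that it swings up over the board's edge until its foot meets the brass terminal, pushes the loose board up against its stop and bears there firmly but gently (about 10 newtons on the post; the terminal takes 12 at most) for about two seconds. Then swing the clip all the way back off the board to its parking pin and let go, leaving the board lying in its nest, untouched by the gripper, and the things around it where they are.

Things in the scene. Friction and masses are not known exactly. Their poses are not given: they have to be found in the camera images.
- clip_pivot (a joint): swing angle of the spring clip about its pivot screw, rad: 0 = parked at its pin, blade along the jig's x axis; grows anticlockwise from above; stop at 1.6. Stays where left; 1 to 2 N on the post turns it. The foot meets the board's edge near 0.25, where it climbs 1.5 mm (about 4 to 8 N more on the post), slides over the board and meets the terminal at 1.05 to 1.15; then it pushes the board along to the stop, at 1.1 to 1.35.
- blade: the clip's flat steel blade, 12 mm wide, 2 mm thick. Origin on the pivot axis in mid-blade, 32.5 mm above the table; x along the blade towards its foot, z up. The blade is sprung downwards, pressing the foot on the board with about 4 N
- post (a point): centre of the clip's yellow post: upright cylinder 14 mm in diameter, 50 mm tall, on the blade 75 mm from the pivot axis, 35 to 85 mm above the table. Push it from the side; a tight grip keeps it from rising 1 to 2 mm as the foot climbs and so overloads the board. 0.65 to 0.85 of the push on it reaches the terminal. Apart from the flux bottle all things near are under 40 mm high
- foot (a point): centre of the clip's ball foot, 16 mm in diameter, below the blade's end, 95 mm from the pivot axis; the blade's upturned end reaches to 105 mm
- terminal: brass earth terminal fixed on the board, upright cylinder 16 mm in diameter, 13 mm tall, its top 33 mm above the table; origin at the centre of its foot on the board's upper face. The foot touches it when their centres are 16 mm apart seen from above
- board: green circuit board 140 x 100 x 3.2 mm (x, y, z), 0.15 to 0.35 kg, loose in a nest of low strips with 1.7 mm of play in y and slick underneath. At its -x end is an adjustable stop, set anew each time, 2 to 18 mm from the board: the clip pushes the board along freely (2 N) until the stop holds it. Origin at the centre of its underside, 16.8 mm above the table; components up to 11 mm tall on it
- jig: grey jig base 220 x 210 x 16.8 mm, screwed to the bench; origin at the centre of its underside, axes along its sides, x along the board's long side. The clip's pivot is at x = -30, y = -78 mm; the steel parking pin, top 39 mm above the table, stands at x = 25, y = -89 mm
- spool_mid (a point): centre of a loose solder spool with blue flanges, 52 mm in diameter, 35 mm tall, upright; leave alone
- flux_mid (a point): centre of a loose amber flux bottle with a red cap, 36 mm in diameter, 75 mm tall; leave alone
- tin_mid (a point): centre of a loose open steel tin, 64 mm in diameter, 35 mm tall; leave alone
There are look-alikes about, which are no part of the job. There is more than one size of the board; the job needs the largest.

How it is judged:
By the outcome, as a careful person would: the job done as asked, in the order asked, and still so for the second after the job is handed in, with the robot touching nothing.
It also fails if it takes over 70 s, if anything falls off the work surface, if the arm or the gripper's body presses on something with over 40 N, if the wrist force passes 120 N, or if a joint passes its speed limit or range.

## Working session

There is one attempt and no reset: what is moved stays moved. The work goes in short steps, Python scripts to look and compute and a tool call to move; the robot and the scene stay as the last step left them, time stands still between calls to the robot, and variables do not carry over. Pictures are saved under pics/ and viewed, and the job is handed in when it is done.

Besides the shell and the picture viewer there is one more tool, called after ">>>" in YAML: its name, and indented under it one key for each argument. jog_arm: Moves the arm, as the interface text tells. Its arguments: {"type":"object","properties":{"targets":{"type":"array"},"gripper":{"type":"number"}},"required":["targets"]}

```bash
mkdir -p pics; ls; python3 - <<'E'
from station import manip, eyes
import cv2,numpy as np
for n in ["scene","side","wrist"]:
    p,d=eyes.grab_frame(n); cv2.imwrite(f"pics/{n}0.png",p[:,:,::-1]); np.savez(f"{n}0.npz",p=p,d=d)
    print(n,{k:np.round(v,3).tolist() for k,v in eyes.calibration(n).items()})
print(manip.get_state())
E
```

```text
pics
scene {'fx': 460.557, 'fy': 460.557, 'cx': 281.496, 'cy': 208.867, 'R': [[-0.128, 0.992, -0.014], [0.597, 0.066, -0.8], [-0.792, -0.111, -0.6]], 't': [12.869, -329.124, 1378.183]}
side {'fx': 473.43, 'fy': 473.43, 'cx': 278.085, 'cy': 212.001, 'R': [[-0.982, -0.187, -0.009], [-0.124, 0.685, -0.718], [0.14, -0.704, -0.696]], 't': [631.436, 71.784, 786.429]}
wrist {'fx': 313.738, 'fy': 313.738, 'cx': 279.424, 'cy': 210.025, 'mount': [[0.001, -0.321, 0.947, -142.327], [1.0, 0.001, -0.001, -0.701], [-0.0, 0.947, 0.321, -83.695], [0.0, 0.0, 0.0, 1.0]]}
{'time': 0.15, 'q': array([ 5.54468029e+01,  1.50942987e+01, -2.79414282e+00,  7.21588430e+01,
       -1.97843944e-03,  8.11040643e+01]), 'qd': array([-0.00941413, -0.04232712,  0.08829391,  0.05364073,  0.01255149,
       -0.06280254]), 'joint_torque': array([ 1.70917199e-03, -6.37823796e+01,  3.84649014e+01,  1.05814988e-02,
       -1.19221768e-04, -7.02643916e-06]), 'tool_pos': array([227.19745754, 473.06698914, 230.92776064]), 'tool_rot': array([ -96.50001119,   89.95267412, -122.15727177]), 'wrist_force': array([-0.43384519, -0.82975281, -1.04729469]), 'torque': array([-0.01473261, -0.00662196, -0.02968942]), 'finger_gap': 85.35648030540533}
```

View pics/scene0.png

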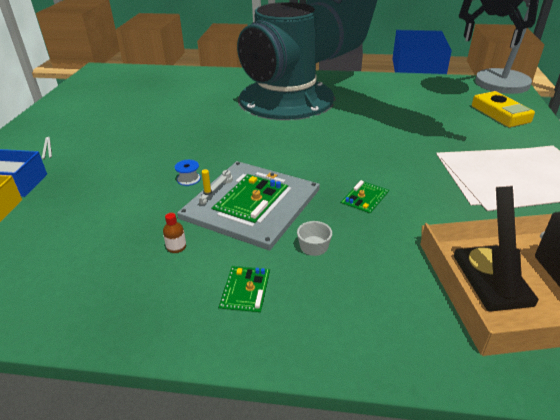

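View pics/side0.png

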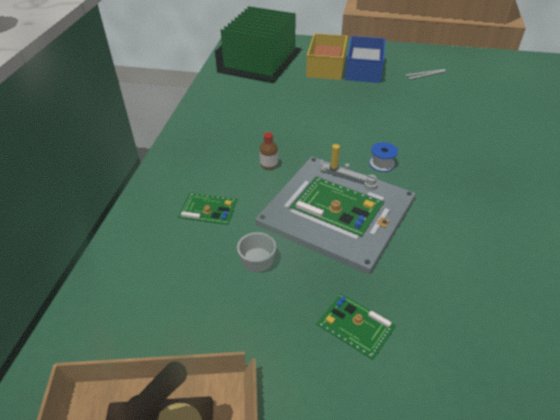

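View pics/wrist0.png

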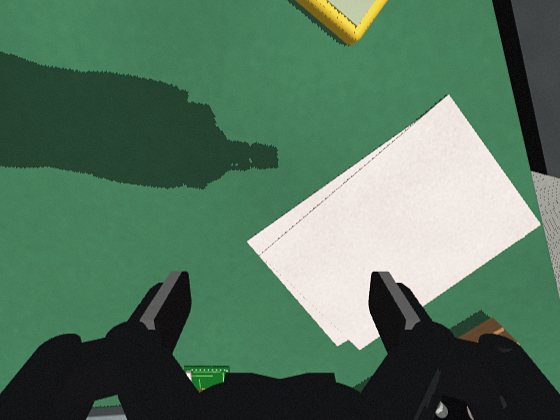

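The jig with the largest board is near scene pixel (250,200) and side pixel (340,205). The yellow post is at scene (206,182) and side (335,157). Two smaller boards are look-alikes. Next I'll enlarge the views and measure.

```bash
cat > h.py <<'E'
import numpy as np,cv2
from station import manip,eyes
def ray(n,u,v,z,cal=None):
    c=cal or eyes.calibration(n); R=np.array(c["R"]);t=np.array(c["t"])
    d=R.T@np.array([(u-c["cx"])/c["fx"],(v-c["cy"])/c["fy"],1]); o=-R.T@t
    return o+d*(z-o[2])/d[2]
def rays2(a,b):
    A=np.zeros((3,3));y=np.zeros(3)
    for n,u,v in (a,b):
        o=ray(n,u,v,0);p=ray(n,u,v,100);d=(p-o)/np.linalg.norm(p-o);P=np.eye(3)-np.outer(d,d);A+=P;y+=P@o
    return np.linalg.solve(A,y)
def cloud(n,d):
    c=eyes.calibration(n);v,u=np.mgrid[:420,:560]
    X=np.stack([(u-c["cx"])/c["fx"]*d,(v-c["cy"])/c["fy"]*d,d],-1)
    return (X-np.array(c["t"]))@np.array(c["R"])
E
python3 - <<'E'
from h import *
for n,(x0,y0,x1,y1) in {"scene":(160,145,340,265),"side":(240,125,430,270)}.items():
    f=np.load(n+"0.npz");p=f["p"];c=p[y0:y1,x0:x1,::-1]
    cv2.imwrite(f"pics/{n}_z.png",cv2.resize(c,None,fx=4,fy=4,interpolation=cv2.INTER_CUBIC))
    X=cloud(n,f["d"])
    h=cv2.cvtColor(p,cv2.COLOR_RGB2HSV)
    g=((h[:,:,1]<70)&(h[:,:,2]>60)&(abs(X[:,:,2]-16.8)<6)).astype(np.uint8)
    k,l,s,ce=cv2.connectedComponentsWithStats(g)
    i=1+np.argmax([s[j,4] if x0<ce[j,0]<x1 and y0<ce[j,1]<y1 else 0 for j in range(1,k)])
    cn=np.argwhere(l==i)[:,::-1].astype(np.float32)
    P=np.array([ray(n,u,v,16.8)[:2] for u,v in cn],np.float32)
    print(n,"jig rect",cv2.minAreaRect(P), "medz",np.median(X[l==i][:,2]))
    b=cv2.boxPoints(cv2.minAreaRect(P));print(b.round(1).tolist())
    y=((h[:,:,0]>18)&(h[:,:,0]<32)&(h[:,:,1]>150)&(h[:,:,2]>120)&(X[:,:,2]>35)).astype(np.uint8)
    k,l,s,ce=cv2.connectedComponentsWithStats(y)
    for j in range(1,k):
        if x0<ce[j,0]<x1 and y0<ce[j,1]<y1: print("yellow",s[j].tolist(),ce[j].round(1),X[l==j].mean(0).round(1),X[l==j].max(0).round(1))
E
```

```text
Traceback (most recent call last):
  File "h.py", line 4, in ray
    c=cal or eyes.calibration(n); R=np.array(c["R"]);t=np.array(c["t"])
             ~~~~~~~~~~~~~~~~^^^
ValueError: time passes only in moves, steps and waits
```

View pics/scene_z.png

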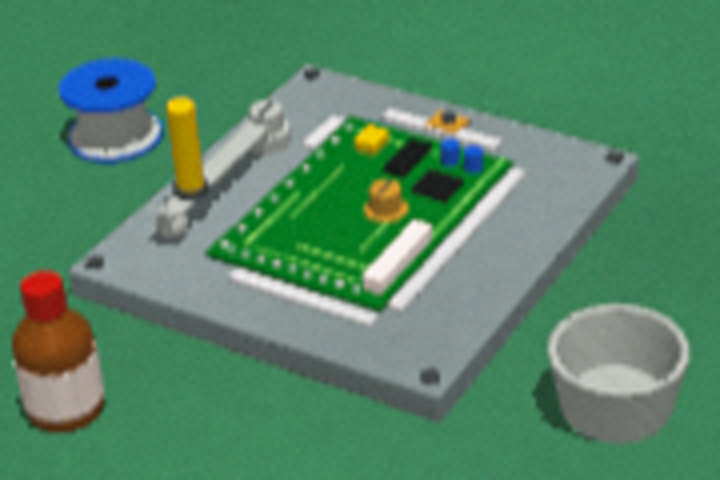

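The zoom shows the pivot screw at z-px (265,110), the post at (185,150), the terminal at (385,195) and the stop at (448,120). The calibration calls are rate-limited, so I'll cache them.

```bash
python3 - <<'E'
from station import eyes
import pickle
pickle.dump({n:eyes.calibration(n) for n in("scene","side","wrist")},open("cal.pkl","wb"))
E
sed -i 's/^from station.*/import pickle\nCAL=pickle.load(open("cal.pkl","rb"))/; s/eyes.calibration(n)/CAL[n]/' h.py
python3 - <<'E'
from h import *
for n,(x0,y0,x1,y1) in {"scene":(160,145,340,265),"side":(240,125,430,270)}.items():
    f=np.load(n+"0.npz");p=f["p"];c=p[y0:y1,x0:x1,::-1]
    cv2.imwrite(f"pics/{n}_z.png",cv2.resize(c,None,fx=4,fy=4,interpolation=cv2.INTER_CUBIC))
    X=cloud(n,f["d"])
    h=cv2.cvtColor(p,cv2.COLOR_RGB2HSV)
    g=((h[:,:,1]<70)&(h[:,:,2]>60)&(abs(X[:,:,2]-16.8)<6)).astype(np.uint8)
    k,l,s,ce=cv2.connectedComponentsWithStats(g)
    i=1+np.argmax([s[j,4] if x0<ce[j,0]<x1 and y0<ce[j,1]<y1 else 0 for j in range(1,k)])
    cn=np.argwhere(l==i)[:,::-1].astype(np.float32)
    P=np.array([ray(n,u,v,16.8)[:2] for u,v in cn],np.float32)
    print(n,"jig rect",cv2.minAreaRect(P), "medz",np.median(X[l==i][:,2]))
    b=cv2.boxPoints(cv2.minAreaRect(P));print(b.round(1).tolist())
    y=((h[:,:,0]>18)&(h[:,:,0]<32)&(h[:,:,1]>150)&(h[:,:,2]>120)&(X[:,:,2]>35)).astype(np.uint8)
    k,l,s,ce=cv2.connectedComponentsWithStats(y)
    for j in range(1,k):
        if x0<ce[j,0]<x1 and y0<ce[j,1]<y1: print("yellow",s[j].tolist(),ce[j].round(1),X[l==j].mean(0).round(1),X[l==j].max(0).round(1))
E
```

```text
scene jig rect ((539.1705322265625, -6.6303863525390625), (214.11422729492188, 228.9122314453125), 69.4869155883789) medz 18.890506108933128
[[394.5, -66.80000305175781], [608.9000244140625, -147.0], [683.9000244140625, 53.5], [469.5, 133.6999969482422]]
yellow [202, 169, 9, 24, 152] [205.9 180.4] [556.2 -90.4  66. ] [562.  -84.2  88.2]
yellow [253, 190, 5, 4, 9] [254.7 191.9] [541.7   3.2  35.7] [546.9   8.3  37.5]
yellow [258, 190, 2, 4, 5] [258.6 191.4] [539.   10.7  35.6] [543.7  12.3  36. ]
side jig rect ((535.2996826171875, -3.935455322265625), (215.7488555908203, 220.82675170898438), 69.52925109863281) medz 17.62082120159832
[[394.1000061035156, -66.4000015258789], [601.0, -143.60000610351562], [676.5, 58.5], [469.6000061035156, 135.6999969482422]]
yellow [334, 145, 5, 4, 17] [335.6 146.5] [551.8 -91.3  85.4] [555.2 -86.8  86.6]
```

View pics/side_z.png

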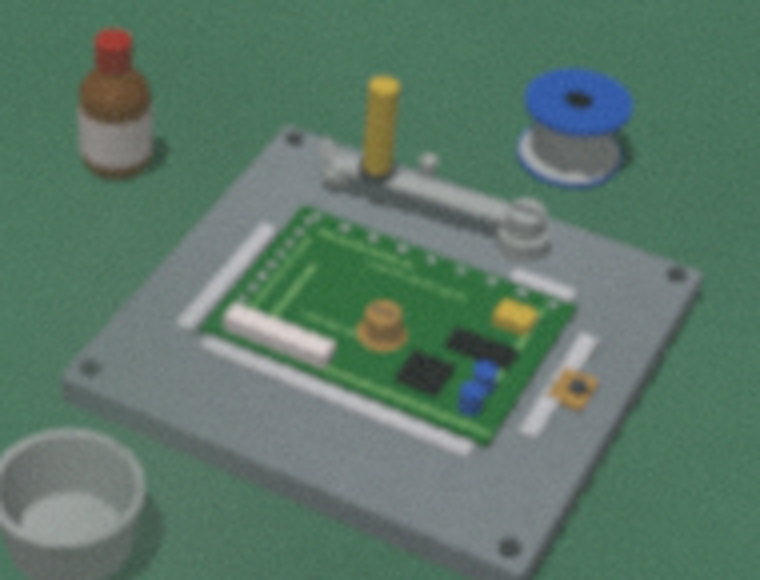

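```bash
python3 - <<'E'
from h import *
S=lambda a,b:("scene",(a+.5)/4-.5+160,(b+.5)/4-.5+145)
D=lambda a,b:("side",(a+.5)/4-.5+240,(b+.5)/4-.5+125)
prs={"s-x-y":((312,75),(678,274)),"s-x+y":((615,158),(510,547)),"s+x+y":((430,377),(88,368)),"s+x-y":((95,262),(293,138)),
"posttop":((181,103),(384,85)),"pivot":((265,108),(524,210)),"termtop":((385,185),(384,310)),"foot/end":((172,212),(333,160)),
"spooltop":((108,84),(579,100)),"fluxcap":((43,280),(114,36)),"stop":((449,118),(577,386)),"b -x-y":((345,117),(574,306)),"b +x+y":((380,310),(206,330)),"b+x-y":((210,255),(308,210)),"b-x+y":((510,163),(490,442))}
r={}
for k,(a,b) in prs.items():
    r[k]=rays2(S(*a),D(*b)); z=16.8 if k[0]=='s' and k[1] in '+-' else 20 if k[0]=='b' else 85 if k=='posttop' else None
    print(k,r[k].round(1), None if k[0]!='s' and z is None else (ray(*S(*a),z or 35)[:2].round(1),ray(*D(*b),z or 35)[:2].round(1)))
P=[r[k][:2] for k in("s-x-y","s-x+y","s+x+y","s+x-y")]
c=np.mean(P,0);ex=(P[2]+P[3]-P[0]-P[1])/2;ey=(P[1]+P[2]-P[0]-P[3])/2
ya=np.arctan2(ex[1],ex[0]);yb=np.arctan2(-ey[0],ey[1]);print("centre",c,"yaw",np.degrees([ya,yb]),np.linalg.norm(ex),np.linalg.norm(ey))
y=(ya+yb)/2;R=np.array([[np.cos(y),-np.sin(y)],[np.sin(y),np.cos(y)]])
print("y",np.degrees(y),"pivot pred",c+R@[-30,-78],"post pred",c+R@[45,-78],"pin",c+R@[25,-89])
for k in r: print(k,(R.T@(r[k][:2]-c)).round(1))
E
```

```text
s-x-y [408.4 -61.2  18.8] (array([406.5, -61.3]), array([407.7, -64.7]))
s-x+y [475.6 116.8  19.1] (array([472.8, 116.9]), array([475.2, 114.3]))
s+x+y [663.2  46.8  19.1] (array([660.5,  46.3]), array([663.8,  44.4]))
s+x-y [ 596.5 -130.7   19.9] (array([ 592.8, -132.2]), array([ 596.9, -134.8]))
posttop [551.9 -91.1  86.8] (array([549.2, -92.1]), array([552.1, -93.6]))
pivot [481.5 -69.3  40.9] None
termtop [538.4   5.   36.2] None
foot/end [573.2 -96.   36.2] None
spooltop [ 458.9 -163.4   36.8] (array([ 457. , -163.8]), array([ 458.4, -166.8]))
fluxcap [ 684.5 -119.    77.8] None
stop [452.4  24.5  23.1] (array([471.3,  27.9]), array([453.6,  36.2]))
b -x-y [454.3 -32.1  19.8] (array([453.2, -32.9]), array([454.7, -30.6]))
b +x+y [616.4  14.9  19.1] (array([618.7,  16. ]), array([616. ,  14.5]))
b+x-y [582.2 -76.7  18.7] (array([585. , -75.4]), array([581.9, -76.5]))
b-x+y [487.2  61.9  20. ] (array([488.2,  62.5]), array([486.8,  60.8]))
centre [535.92995337  -7.072869  ] yaw [-20.36990556 -20.63108316] 200.36927903306358 189.91332141197228
y -20.500494359952874 pivot pred [480.51307222 -69.62660018] post pred [550.76325979 -95.8927599 ] pin [528.17750634 -99.19181149]
s-x-y [-100.5  -95.3]
s-x+y [-99.9  94.9]
s+x+y [100.3  95. ]
s+x-y [100.  -94.6]
posttop [ 44.4 -73.1]
pivot [-29.2 -77.3]
termtop [-1.9 12.2]
foot/end [ 66.  -70.3]
spooltop [ -17.4 -173.4]
fluxcap [178.4 -52.8]
stop [-89.3   0.3]
b -x-y [-67.7 -52.1]
b +x+y [67.7 48.8]
b+x-y [ 67.8 -49. ]
b-x+y [-69.8  47.5]
```

Both views agree. The jig is at (536,-7) with yaw -20.5°, and the hole spacing comes out as 200x190. The post's measured top height is 87 against the 85 given, and the pivot is within 1 mm of prediction. The blade starts at about 3–4°. Next I'll work out the approach.

```bash
cat >> h.py <<'E'
from scipy.spatial.transform import Rotation as Ro
C=np.array([535.9,-7.1]);YAW=np.radians(-20.5)
PIV=np.array([480.9,-69.5])
def rot(s): return Ro.from_euler("xyz",s["tool_rot"],degrees=True).as_matrix()
def target(th,r=75.,off=0.,flip=False):
    a=YAW+th;rr=np.array([np.cos(a),np.sin(a),0]);t=np.array([-rr[1],rr[0],0])
    y=-t if flip else t;x=np.array([0,0,-1.]);R=np.stack([x,y,np.cross(x,y)],1)
    return PIV+(r*rr+off*t)[:2],R
def st(th=None):
    from station import manip
    s=manip.get_state();R=rot(s);f=R.T@s["wrist_force"]
    print("t",round(s["time"],2),"pos",s["tool_pos"].round(1),"q",s["q"].round(1),"Ftool",f.round(1),"gap",round(s["finger_gap"],1))
    p=s["tool_pos"][:2]-PIV;print("tcp ang",round(float(np.arctan2(p[1],p[0])-YAW),3),"r",np.hypot(*p).round(1),"toolx",R[:,0].round(3),"tooly ang",np.degrees(np.arctan2(R[1,1],R[0,1])).round(1))
    return s,R
E
python3 - <<'E'
from h import *
s,R=st()
for fl in(0,1):
    p,Rt=target(.06,flip=fl); d=np.r_[p,150]-s["tool_pos"]
    print(fl,p,(R.T@d).round(1),Ro.from_matrix(R.T@Rt).as_rotvec().round(3))
E
```

```text
t 0.15 pos [227.2 473.1 230.9] q [55.4 15.1 -2.8 72.2 -0.  81.1] Ftool [ 1.  -0.9 -0. ] gap 85.4
tcp ang 2.366 r 599.0 toolx [-0.    -0.001 -1.   ] tooly ang 64.3
0 [552.5989892  -91.50579349] [  81.2 -367.9  537.8] [-0.15  -0.     0.001]
1 [552.5989892  -91.50579349] [  81.2 -367.9  537.8] [2.992e+00 1.000e-03 0.000e+00]
```

>>> jog_arm:
  targets:
    - {"ty": -0.015,"tz": 0.022}
    - {"ty": -0.032,"tz": 0.047}
    - {"ty": -0.035,"tz": 0.051}
    - {"ty": -0.035,"tz": 0.051}
    - {"ty": -0.035,"tz": 0.051}
    - {"ty": -0.035,"tz": 0.051}
    - {"ty": -0.035,"tz": 0.051}
    - {"ty": -0.035,"tz": 0.051}
    - {"ty": -0.035,"tz": 0.051}
    - {"ty": -0.035,"tz": 0.051}
    - {"ty": -0.025,"tz": 0.036}
    - {"ty": -0.012,"tz": 0.017}
  gripper: 0.55

```text
invalid input
```

```bash
python3 - <<'E'
from h import *
s,R=st()
p,Rt=target(.06); d=np.r_[p,120]-s["tool_pos"]
print((R.T@d).round(1),Ro.from_matrix(R.T@Rt).as_rotvec().round(3))
E
```

```text
t 0.15 pos [227.2 473.1 230.9] q [55.4 15.1 -2.8 72.2 -0.  81.1] Ftool [ 1.  -0.9 -0. ] gap 85.4
tcp ang 2.366 r 599.0 toolx [-0.    -0.001 -1.   ] tooly ang 64.3
[ 111.2 -367.9  537.8] [-0.15  -0.     0.001]
```

>>> jog_arm:
  targets:
    - {"tx": 0,"ty": -0.015,"tz": 0.022,"wx": 0,"wy": 0,"wz": 0}
  gripper: 0.55

```text
time: 0.28
tool_pos: [240.3, 450.6, 230.8]
tool_rot: [-118.3, 90.0, -143.8]
wrist_force: [-0.4, 0.0, 0.1]
finger_gap: 69.8
```

>>> jog_arm:
  targets:
    - {"tx": 0,"ty": -0.032,"tz": 0.047,"wx": 0,"wy": 0,"wz": 0}
    - {"tx": 0,"ty": -0.034,"tz": 0.05,"wx": 0,"wy": 0,"wz": 0}
    - {"tx": 0,"ty": -0.034,"tz": 0.05,"wx": 0,"wy": 0,"wz": 0}
    - {"tx": 0,"ty": -0.034,"tz": 0.05,"wx": 0,"wy": 0,"wz": 0}
    - {"tx": 0,"ty": -0.034,"tz": 0.05,"wx": 0,"wy": 0,"wz": 0}
    - {"tx": 0,"ty": -0.034,"tz": 0.05,"wx": 0,"wy": 0,"wz": 0}
    - {"tx": 0,"ty": -0.034,"tz": 0.05,"wx": 0,"wy": 0,"wz": 0}
    - {"tx": 0,"ty": -0.034,"tz": 0.05,"wx": 0,"wy": 0,"wz": 0}
    - {"tx": 0,"ty": -0.034,"tz": 0.05,"wx": 0,"wy": 0,"wz": 0}
    - {"tx": 0,"ty": -0.034,"tz": 0.05,"wx": 0,"wy": 0,"wz": 0}
    - {"tx": 0,"ty": -0.015,"tz": 0.022,"wx": 0,"wy": 0,"wz": 0}
  gripper: 0.55

```text
time: 1.65
tool_pos: [556.6, -95.5, 230.5]
tool_rot: [-156.3, 90.0, 178.0]
wrist_force: [-0.3, 0.2, -0.1]
finger_gap: 38.4
```

```bash
python3 - <<'E'
from h import *
s,R=st()
p,Rt=target(.06); d=np.r_[p,130]-s["tool_pos"]
print((R.T@d).round(1),Ro.from_matrix(R.T@Rt).as_rotvec().round(3))
E
```

```text
t 1.65 pos [556.6 -95.5 230.5] q [-18.   19.1   2.9  73.9  -0.    7.8] Ftool [ 0.1  0.  -0.4] gap 38.4
tcp ang 0.027 r 80.0 toolx [-0.001  0.    -1.   ] tooly ang 64.2
[100.5   1.9  -5.3] [-0.152 -0.001  0.   ]
```

>>> jog_arm:
  targets:
    - {"tx": 0.04,"ty": 0.002,"tz": -0.005,"wx": 0,"wy": 0,"wz": 0}
    - {"tx": 0.04,"ty": 0,"tz": 0,"wx": -0.15,"wy": 0,"wz": 0}
    - {"tx": 0.02,"ty": 0,"tz": 0,"wx": 0,"wy": 0,"wz": 0}
  gripper: 0.55

```text
time: 2.02
tool_pos: [550.9, -88.5, 129.1]
tool_rot: [179.1, 89.8, 162.1]
wrist_force: [0.4, 0.0, 0.6]
finger_gap: 38.5
```

```bash
python3 - <<'E'
from h import *
from station import eyes
s,R=st()
for n in("wrist","side"):
    p,d=eyes.grab_frame(n);np.savez(n+"1.npz",p=p,d=d,R=R,pos=s["tool_pos"])
    cv2.imwrite(f"pics/{n}1.png",p[:,:,::-1])
E
```

```text
t 2.02 pos [550.9 -88.5 129.1] q [-17.5  21.2  -9.9  59.    0.   -0.5] Ftool [-0.6  0.1  0.4] gap 38.5
tcp ang 0.093 r 72.6 toolx [-0.003  0.001 -1.   ] tooly ang 73.1
```

View pics/wrist1.png

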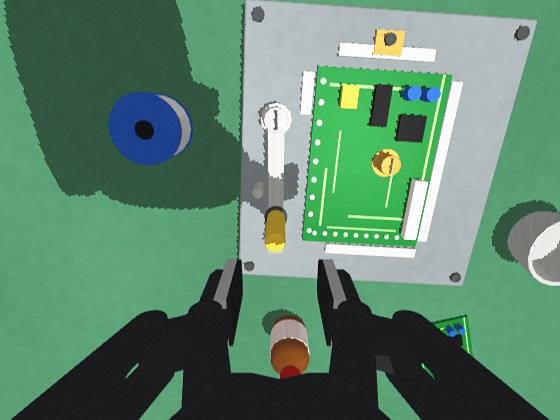

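View pics/side1.png

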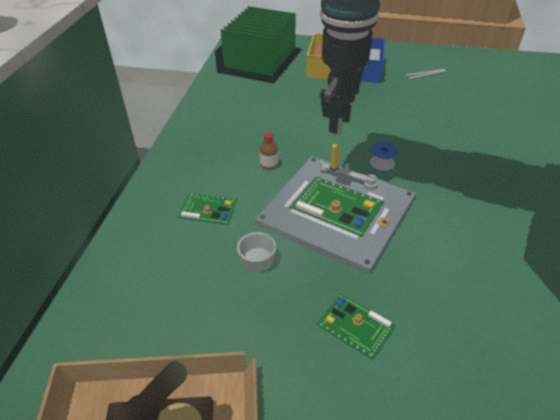

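The wrist view shows the post's top at (275,244), between the fingers in jaw direction. The pivot screw is at (276,117) and the terminal at (386,163). I'll check the post and terminal coordinates.

```bash
cat >> h.py <<'E'
def wray(u,v,z,R,pos):
    c=CAL["wrist"];M=np.array(c["mount"]);o=pos+R@M[:3,3];d=R@M[:3,:3]@np.array([(u-c["cx"])/c["fx"],(v-c["cy"])/c["fy"],1])
    return o+d*(z-o[2])/d[2]
E
python3 - <<'E'
from h import *
f=np.load("wrist1.npz");R=f["R"];pos=f["pos"]
c,s=np.cos(YAW),np.sin(YAW);J=np.array([[c,-s],[s,c]])
for k,u,v,z in(("post",275,244,85),("postbase",275,216,38),("piv",276,117,40),("term",386,160,33),("h1",258,14,16.8),("h2",521,33,16.8),("h3",456,278,16.8),("h4",249,266,16.8)):
    X=wray(u,v,z,R,pos);print(k,X.round(1),(J.T@(X[:2]-C)).round(1),"tool",(R.T@(X-pos)).round(1))
E
```

```text
post [552.5 -92.9  85. ] [ 45.6 -74.5] tool [44.1 -3.8  2.9]
postbase [549.9 -92.8  38. ] [ 43.1 -75.4] tool [91.1 -4.4  0.5]
piv [478.3 -69.9  40. ] [-32. -79.] tool [ 89.3  -3.4 -74.7]
term [532.9   0.8  33. ] [-5.6  6.4] tool [ 96.2  80.2 -43. ]
h1 [408.4 -62.   16.8] [-100.2  -96. ] tool [ 112.7  -16.2 -143.8]
h2 [474.9 115.4  16.8] [-100.    93.4] tool [ 112.7  172.9 -131.9]
h3 [663.8  46.7  16.8] [100.9  95.2] tool [112.1 162.2  68.8]
h4 [ 596.4 -132.3   16.8] [100.5 -96.1] tool [112.2 -28.7  56.6]
```

>>> jog_arm:
  targets:
    - {"tx": 0.02,"ty": -0.004,"tz": 0.002,"wx": 0,"wy": 0,"wz": 0}
    - {"tx": 0.025,"ty": 0,"tz": 0,"wx": 0,"wy": 0,"wz": 0}
    - {"tx": 0.025,"ty": 0,"tz": 0,"wx": 0,"wy": 0,"wz": 0}
    - {"tx": 0.012,"ty": 0,"tz": 0,"wx": 0,"wy": 0,"wz": 0}
    - {"tx": 0,"ty": 0,"tz": 0,"wx": 0,"wy": 0,"wz": 0}
  gripper: 0.55

```text
time: 2.75
tool_pos: [552.8, -93.1, 49.4]
tool_rot: [179.7, 90.0, 162.6]
wrist_force: [0.3, -0.5, -0.0]
finger_gap: 38.4
```

```bash
python3 - <<'E'
from h import *
from station import eyes
s,R=st()
for n in("wrist","side"):
    p,d=eyes.grab_frame(n);np.savez(n+"2.npz",p=p,d=d,R=R,pos=s["tool_pos"])
    if n=="side": p=cv2.resize(p[80:280,220:450],None,fx=3,fy=3,interpolation=cv2.INTER_CUBIC)
    cv2.imwrite(f"pics/{n}2.png",p[:,:,::-1])
E
```

```text
t 2.75 pos [552.8 -93.1  49.4] q [-17.9  25.2 -17.2  47.7  -0.   -0.8] Ftool [ 0.  -0.4  0.4] gap 38.4
tcp ang 0.04 r 75.7 toolx [-0.  0. -1.] tooly ang 72.9
```

View pics/wrist2.png

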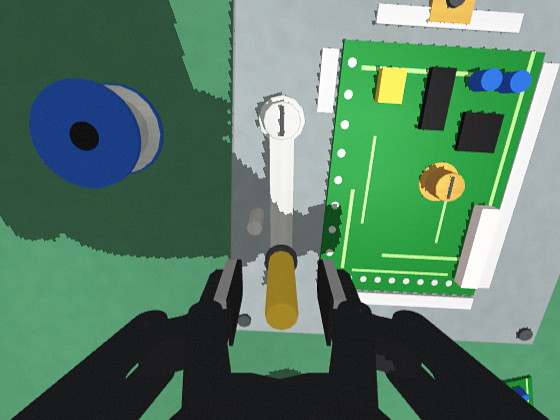

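View pics/side2.png

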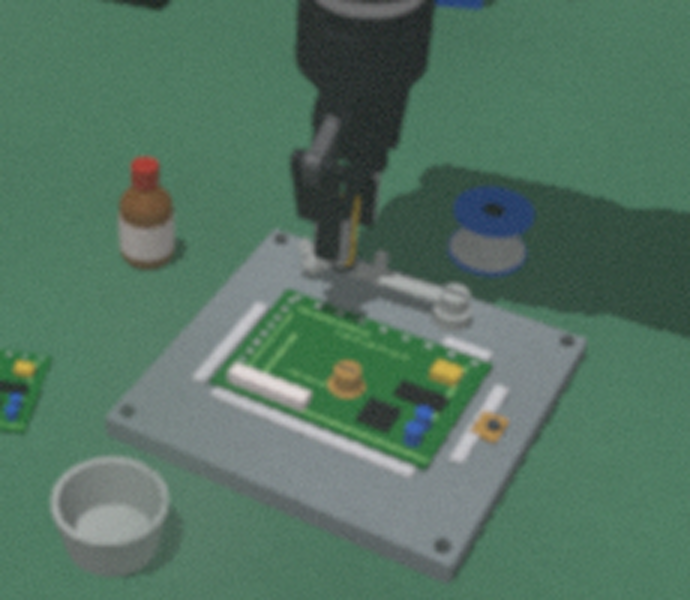

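The post is centred between the fingers at (282,290) in the wrist view. The blade stands just off the pin, at (255,220). Now I'll make contact with the trailing pad and start the arc.

>>> jog_arm:
  targets:
    - {"tx": 0,"ty": 0.004,"tz": 0,"wx": 0,"wy": 0,"wz": 0}
    - {"tx": 0,"ty": 0.004,"tz": 0,"wx": 0,"wy": 0,"wz": 0}
    - {"tx": 0,"ty": 0.002,"tz": 0,"wx": 0,"wy": 0,"wz": 0}
    - {"tx": 0,"ty": 0.0015,"tz": 0,"wx": 0,"wy": 0,"wz": 0}
    - {"tx": 0,"ty": 0.0015,"tz": 0,"wx": -0.02,"wy": 0,"wz": 0}
    - {"tx": 0,"ty": 0.0015,"tz": 0,"wx": -0.02,"wy": 0,"wz": 0}
  gripper: 0.55

```text
time: 3.6
tool_pos: [556.9, -79.3, 49.2]
tool_rot: [-146.1, 90.0, -160.8]
wrist_force: [-1.0, -0.9, 0.3]
finger_gap: 38.6
```

```bash
python3 - <<'E'
from h import *
s,R=st()
E
```

```text
t 3.6 pos [556.9 -79.3  49.2] q [-16.4  25.3 -16.9  47.8  -0.   -1.7] Ftool [-0.3 -1.1 -0.7] gap 38.6
tcp ang 0.23 r 76.6 toolx [-0. -0. -1.] tooly ang 75.3
```

>>> jog_arm:
  targets:
    - {"tx": 0,"ty": 0.0022,"tz": -0.0003,"wx": -0.03,"wy": 0,"wz": 0}
    - {"tx": 0,"ty": 0.0022,"tz": -0.0003,"wx": -0.03,"wy": 0,"wz": 0}
    - {"tx": 0,"ty": 0.0022,"tz": -0.0003,"wx": -0.03,"wy": 0,"wz": 0}
    - {"tx": 0,"ty": 0.0015,"tz": -0.0002,"wx": -0.02,"wy": 0,"wz": 0}

```text
time: 4.1
tool_pos: [557.6, -71.0, 49.3]
tool_rot: [165.7, 90.0, 157.3]
wrist_force: [-0.6, -1.0, -0.4]
finger_gap: 38.5
```

```bash
python3 - <<'E'
from h import *
s,R=st()
E
```

```text
t 4.1 pos [557.6 -71.   49.3] q [-15.6  25.3 -17.   47.7   0.   -7.2] Ftool [ 0.4 -1.  -0.4] gap 38.5
tcp ang 0.338 r 76.7 toolx [-0.  0. -1.] tooly ang 81.6
```

>>> jog_arm:
  targets:
    - {"tx": 0,"ty": 0.0015,"tz": -0.0002,"wx": -0.02,"wy": 0,"wz": 0}
    - {"tx": 0,"ty": 0.0015,"tz": -0.0002,"wx": -0.02,"wy": 0,"wz": 0}
    - {"tx": 0,"ty": 0.0015,"tz": -0.0002,"wx": -0.02,"wy": 0,"wz": 0}

```text
time: 4.47
tool_pos: [557.6, -66.5, 49.3]
tool_rot: [-131.6, 90.0, -136.6]
wrist_force: [-0.3, -0.4, -0.2]
finger_gap: 38.2
```

>>> jog_arm:
  targets:
    - {"tx": 0,"ty": 0.0015,"tz": -0.0002,"wx": -0.02,"wy": 0,"wz": 0}
    - {"tx": 0,"ty": 0.0015,"tz": -0.0002,"wx": -0.02,"wy": 0,"wz": 0}

```text
time: 4.72
tool_pos: [557.4, -63.6, 49.3]
tool_rot: [-81.1, 90.0, -83.8]
wrist_force: [-1.4, -3.1, 1.5]
finger_gap: 38.6
```

>>> jog_arm:
  targets:
    - {"tx": 0,"ty": 0.0015,"tz": -0.0002,"wx": -0.02,"wy": 0,"wz": 0}
    - {"tx": 0,"ty": 0.0015,"tz": -0.0002,"wx": -0.02,"wy": 0,"wz": 0}

```text
time: 4.97
tool_pos: [557.3, -60.7, 49.4]
tool_rot: [-45.7, 90.0, -46.1]
wrist_force: [0.0, -2.6, 1.5]
finger_gap: 38.4
```

```bash
python3 - <<'E'
from h import *
s,R=st()
E
```

```text
t 4.97 pos [557.3 -60.7  49.4] q [-14.5  25.2 -17.2  47.6  -0.  -14.2] Ftool [-1.5 -2.6  0.1] gap 38.4
tcp ang 0.473 r 76.9 toolx [ 0. -0. -1.] tooly ang 89.6
```

>>> jog_arm:
  targets:
    - {"tx": 0,"ty": 0.0015,"tz": -0.0002,"wx": -0.02,"wy": 0,"wz": 0}
    - {"tx": 0,"ty": 0.002,"tz": -0.0003,"wx": -0.026,"wy": 0,"wz": 0}
    - {"tx": 0,"ty": 0.002,"tz": -0.0003,"wx": -0.026,"wy": 0,"wz": 0}
    - {"tx": 0,"ty": 0.002,"tz": -0.0003,"wx": -0.026,"wy": 0,"wz": 0}

```text
time: 5.48
tool_pos: [556.0, -52.9, 49.3]
tool_rot: [1.8, 90.0, 7.0]
wrist_force: [1.2, -1.5, 1.0]
finger_gap: 38.5
```

```bash
python3 - <<'E'
from h import *
from station import eyes
s,R=st()
for n in("wrist",):
    p,d=eyes.grab_frame(n);np.savez(n+"3.npz",p=p,d=d,R=R,pos=s["tool_pos"])
    cv2.imwrite(f"pics/{n}3.png",p[:,:,::-1])
E
```

```text
t 5.47 pos [556.  -52.9  49.3] q [-13.8  25.  -17.5  47.5   0.  -19.1] Ftool [-1.  -1.6  1.1] gap 38.5
tcp ang 0.575 r 76.9 toolx [ 0.  0. -1.] tooly ang 95.3
```

View pics/wrist3.png

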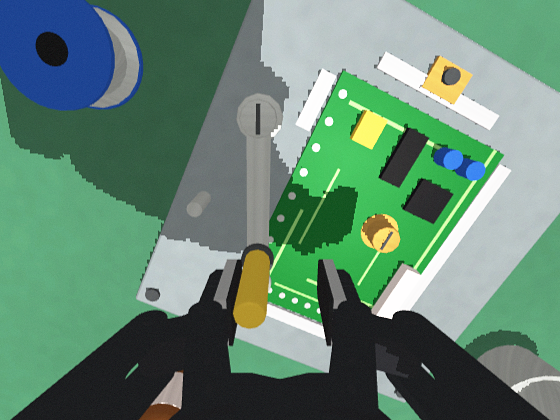

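The clip is now over the board with the foot side on it, and the trailing pad at (232,290) is pushing the post. I'll continue the arc.

>>> jog_arm:
  targets:
    - {"tx": 0,"ty": 0.003,"tz": -0.0005,"wx": -0.04,"wy": 0,"wz": 0}
    - {"tx": 0,"ty": 0.003,"tz": -0.0005,"wx": -0.04,"wy": 0,"wz": 0}
    - {"tx": 0,"ty": 0.003,"tz": -0.0005,"wx": -0.04,"wy": 0,"wz": 0}
    - {"tx": 0,"ty": 0.003,"tz": -0.0005,"wx": -0.04,"wy": 0,"wz": 0}
    - {"tx": 0,"ty": 0.003,"tz": -0.0005,"wx": -0.04,"wy": 0,"wz": 0}
    - {"tx": 0,"ty": 0.003,"tz": -0.0005,"wx": -0.04,"wy": 0,"wz": 0}
    - {"tx": 0,"ty": 0.003,"tz": -0.0005,"wx": -0.04,"wy": 0,"wz": 0}
    - {"tx": 0,"ty": 0.003,"tz": -0.0005,"wx": -0.04,"wy": 0,"wz": 0}
    - {"tx": 0,"ty": 0.003,"tz": -0.0005,"wx": -0.04,"wy": 0,"wz": 0}
    - {"tx": 0,"ty": 0.003,"tz": -0.0005,"wx": -0.04,"wy": 0,"wz": 0}
    - {"tx": 0,"ty": 0.002,"tz": -0.0003,"wx": -0.026,"wy": 0,"wz": 0}

```text
time: 6.9
tool_pos: [541.8, -23.9, 49.3]
tool_rot: [-156.9, 90.0, -127.2]
wrist_force: [1.5, -0.7, -0.1]
finger_gap: 38.9
```

```bash
python3 - <<'E'
from h import *
from station import eyes
s,R=st()
for n in("wrist",):
    p,d=eyes.grab_frame(n);np.savez(n+"4.npz",p=p,d=d,R=R,pos=s["tool_pos"])
    cv2.imwrite(f"pics/{n}4.png",p[:,:,::-1])
E
```

```text
t 6.9 pos [541.8 -23.9  49.3] q [-11.1  23.7 -19.9  46.4  -0.  -40.8] Ftool [ 0.1 -1.3  1. ] gap 38.9
tcp ang 1.0 r 76.0 toolx [-0. -0. -1.] tooly ang 119.7
```

View pics/wrist4.png

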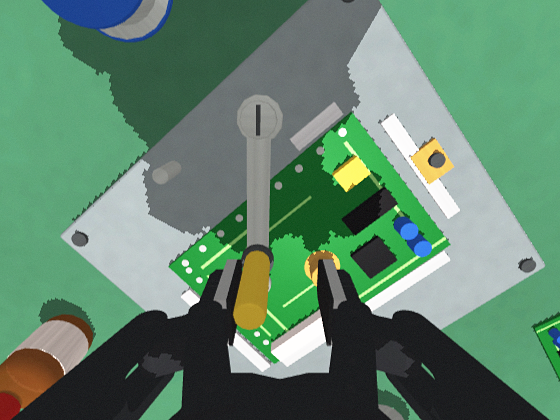

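>>> jog_arm:
  targets:
    - {"tx": 0,"ty": 0.002,"tz": -0.0003,"wx": -0.027,"wy": 0,"wz": 0}
    - {"tx": 0,"ty": 0.002,"tz": -0.0003,"wx": -0.027,"wy": 0,"wz": 0}
    - {"tx": 0,"ty": 0.002,"tz": -0.0003,"wx": -0.027,"wy": 0,"wz": 0}
    - {"tx": 0,"ty": 0.002,"tz": -0.0003,"wx": -0.027,"wy": 0,"wz": 0}
    - {"tx": 0,"ty": 0.001,"tz": -0.0002,"wx": -0.013,"wy": 0,"wz": 0}

```text
time: 7.58
tool_pos: [535.8, -17.2, 49.3]
tool_rot: [127.1, 90.0, 163.7]
wrist_force: [0.2, -1.4, 0.5]
finger_gap: 38.4
```

>>> jog_arm:
  targets:
    - {"tx": 0,"ty": 0.0008,"tz": -0.0001,"wx": -0.01,"wy": 0,"wz": 0}
    - {"tx": 0,"ty": 0.0008,"tz": -0.0001,"wx": -0.01,"wy": 0,"wz": 0}
    - {"tx": 0,"ty": 0.0008,"tz": -0.0001,"wx": -0.01,"wy": 0,"wz": 0}
    - {"tx": 0,"ty": 0.0008,"tz": -0.0001,"wx": -0.01,"wy": 0,"wz": 0}
    - {"tx": 0,"ty": 0.0008,"tz": -0.0001,"wx": -0.01,"wy": 0,"wz": 0}

```text
time: 8.2
tool_pos: [533.1, -14.3, 49.3]
tool_rot: [-27.8, 90.0, 11.6]
wrist_force: [0.4, -1.5, 0.3]
finger_gap: 38.7
```

```bash
python3 - <<'E'
from h import *
s,R=st()
E
```

```text
t 8.2 pos [533.1 -14.3  49.3] q [-10.3  22.9 -21.2  45.8   0.  -49.7] Ftool [-0.3 -1.4 -0.7] gap 38.7
tcp ang 1.171 r 75.9 toolx [ 0.  0. -1.] tooly ang 129.4
```

>>> jog_arm:
  targets:
    - {"tx": 0,"ty": 0.0006,"tz": -0.0001,"wx": -0.008,"wy": 0,"wz": 0}
    - {"tx": 0,"ty": 0.0006,"tz": -0.0001,"wx": -0.008,"wy": 0,"wz": 0}
    - {"tx": 0,"ty": 0.0006,"tz": -0.0001,"wx": -0.008,"wy": 0,"wz": 0}
    - {"tx": 0,"ty": 0.0006,"tz": -0.0001,"wx": -0.008,"wy": 0,"wz": 0}
    - {"tx": 0,"ty": 0.0006,"tz": -0.0001,"wx": -0.008,"wy": 0,"wz": 0}

```text
time: 8.82
tool_pos: [530.8, -12.4, 49.3]
tool_rot: [-29.9, 90.0, 11.7]
wrist_force: [1.1, -1.9, 0.7]
finger_gap: 38.6
```

>>> jog_arm:
  targets:
    - {"tx": 0,"ty": 0.0005,"tz": -0.0001,"wx": -0.007,"wy": 0,"wz": 0}
    - {"tx": 0,"ty": 0.0005,"tz": -0.0001,"wx": -0.007,"wy": 0,"wz": 0}
    - {"tx": 0,"ty": 0.0005,"tz": -0.0001,"wx": -0.007,"wy": 0,"wz": 0}

```text
time: 9.2
tool_pos: [529.6, -11.5, 49.3]
tool_rot: [-29.8, 90.0, 13.1]
wrist_force: [0.8, -0.8, -0.5]
finger_gap: 38.5
```

```bash
python3 - <<'E'
from h import *
from station import eyes
s,R=st()
for n in("wrist","scene"):
    p,d=eyes.grab_frame(n);np.savez(n+"5.npz",p=p,d=d,R=R,pos=s["tool_pos"])
    if n=="scene": p=cv2.resize(p[140:270,160:340],None,fx=4,fy=4,interpolation=cv2.INTER_CUBIC)
    cv2.imwrite(f"pics/{n}5.png",p[:,:,::-1])
E
```

```text
t 9.2 pos [529.6 -11.5  49.3] q [-10.1  22.6 -21.7  45.6   0.  -53. ] Ftool [ 0.5 -1.2  0. ] gap 38.5
tcp ang 1.23 r 75.7 toolx [ 0.  0. -1.] tooly ang 132.9
```

View pics/wrist5.png

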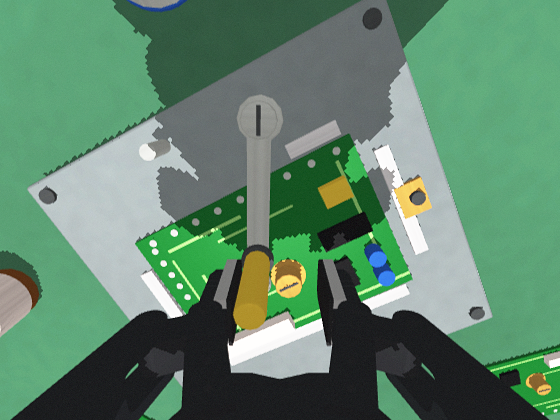

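View pics/scene5.png

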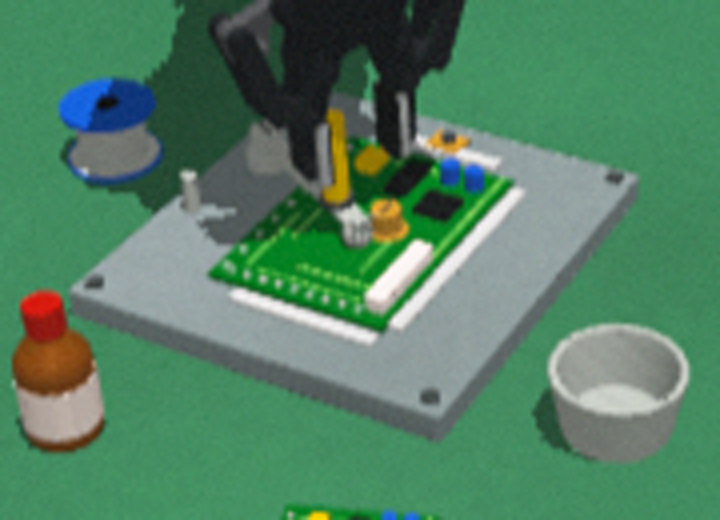

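The foot, at scene z-px (355,228), is almost touching the terminal at (387,215). I'll creep on and watch the push.

>>> jog_arm:
  targets:
    - {"tx": 0,"ty": 0.0005,"tz": -0.0001,"wx": -0.007,"wy": 0,"wz": 0}
    - {"tx": 0,"ty": 0.0005,"tz": -0.0001,"wx": -0.007,"wy": 0,"wz": 0}
    - {"tx": 0,"ty": 0.0005,"tz": -0.0001,"wx": -0.007,"wy": 0,"wz": 0}

```text
time: 9.68
tool_pos: [528.4, -10.6, 49.3]
tool_rot: [-26.5, 90.0, 17.6]
wrist_force: [1.9, -1.3, -0.3]
finger_gap: 38.3
```

>>> jog_arm:
  targets:
    - {"tx": 0,"ty": 0.0005,"tz": -0.0001,"wx": -0.007,"wy": 0,"wz": 0}
    - {"tx": 0,"ty": 0.0005,"tz": -0.0001,"wx": -0.007,"wy": 0,"wz": 0}
    - {"tx": 0,"ty": 0.0005,"tz": -0.0001,"wx": -0.007,"wy": 0,"wz": 0}

```text
time: 10.05
tool_pos: [527.2, -9.8, 49.4]
tool_rot: [-68.0, 90.0, -22.7]
wrist_force: [3.4, -1.6, -0.9]
finger_gap: 38.4
```

>>> jog_arm:
  targets:
    - {"tx": 0,"ty": 0.0005,"tz": -0.0001,"wx": -0.007,"wy": 0,"wz": 0}
    - {"tx": 0,"ty": 0.0005,"tz": -0.0001,"wx": -0.007,"wy": 0,"wz": 0}
    - {"tx": 0,"ty": 0.0005,"tz": -0.0001,"wx": -0.007,"wy": 0,"wz": 0}

```text
time: 10.42
tool_pos: [526.0, -9.0, 49.4]
tool_rot: [-57.3, 90.0, -10.8]
wrist_force: [4.1, -2.6, 0.1]
finger_gap: 38.5
```

```bash
python3 - <<'E'
from h import *
s,R=st()
E
```

```text
t 10.43 pos [526.   -9.   49.4] q [ -9.9  22.3 -22.3  45.4  -0.  -56.4] Ftool [-0.1 -4.8  1. ] gap 38.5
tcp ang 1.289 r 75.4 toolx [ 0.001 -0.    -1.   ] tooly ang 136.5
```

>>> jog_arm:
  targets:
    - {"tx": 0,"ty": 0.0004,"tz": -0.0001,"wx": -0.005,"wy": 0,"wz": 0}
    - {"tx": 0,"ty": 0.0004,"tz": -0.0001,"wx": -0.005,"wy": 0,"wz": 0}

```text
time: 10.68
tool_pos: [525.2, -8.5, 49.4]
tool_rot: [-33.0, 90.0, 14.0]
wrist_force: [5.6, -0.1, -0.5]
finger_gap: 38.1
```

>>> jog_arm:
  targets:
    - {"tx": 0,"ty": 0.0004,"tz": -0.0001,"wx": -0.005,"wy": 0,"wz": 0}
    - {"tx": 0,"ty": 0.0004,"tz": -0.0001,"wx": -0.005,"wy": 0,"wz": 0}

```text
time: 10.92
tool_pos: [524.4, -8.0, 49.4]
tool_rot: [-26.5, 90.0, 21.2]
wrist_force: [4.1, -0.8, 0.3]
finger_gap: 38.1
```

>>> jog_arm:
  targets:
    - {"tx": 0,"ty": 0.0004,"tz": -0.0001,"wx": -0.005,"wy": 0,"wz": 0}
    - {"tx": 0,"ty": 0.0004,"tz": -0.0001,"wx": -0.005,"wy": 0,"wz": 0}

```text
time: 11.18
tool_pos: [523.6, -7.7, 49.3]
tool_rot: [-36.5, 90.0, 11.7]
wrist_force: [3.7, -0.2, 0.6]
finger_gap: 38.8
```

The push is steady at about 4 N, so the board is sliding. I'll continue in small steps until it rises.

>>> jog_arm:
  targets:
    - {"tx": 0,"ty": 0.0004,"tz": -0.0001,"wx": -0.005,"wy": 0,"wz": 0}
    - {"tx": 0,"ty": 0.0004,"tz": -0.0001,"wx": -0.005,"wy": 0,"wz": 0}
    - {"tx": 0,"ty": 0.0004,"tz": -0.0001,"wx": -0.005,"wy": 0,"wz": 0}

```text
time: 11.55
tool_pos: [522.5, -7.1, 49.3]
tool_rot: [-34.0, 90.0, 15.1]
wrist_force: [4.9, -0.4, 1.1]
finger_gap: 38.3
```

>>> jog_arm:
  targets:
    - {"tx": 0,"ty": 0.0004,"tz": -0.0001,"wx": -0.005,"wy": 0,"wz": 0}
    - {"tx": 0,"ty": 0.0004,"tz": -0.0001,"wx": -0.005,"wy": 0,"wz": 0}

```text
time: 11.8
tool_pos: [522.0, -7.0, 49.4]
tool_rot: [-88.9, 90.0, -39.3]
wrist_force: [6.1, -2.5, -0.1]
finger_gap: 38.7
```

>>> jog_arm:
  targets:
    - {"tx": 0,"ty": 0.0004,"tz": -0.0001,"wx": -0.005,"wy": 0,"wz": 0}
    - {"tx": 0,"ty": 0.0004,"tz": -0.0001,"wx": -0.005,"wy": 0,"wz": 0}

```text
time: 12.05
tool_pos: [521.7, -6.9, 49.4]
tool_rot: [-91.7, 89.9, -41.5]
wrist_force: [8.2, -5.5, -2.0]
finger_gap: 38.5
```

```bash
python3 - <<'E'
from h import *
from station import eyes
s,R=st()
p,d=eyes.grab_frame("wrist");cv2.imwrite("pics/wrist6.png",p[:,:,::-1])
E
```

```text
t 12.05 pos [521.7  -6.9  49.4] q [ -9.7  21.9 -23.   45.1  -0.1 -59.9] Ftool [ 2.  -9.8  1. ] gap 38.5
tcp ang 1.351 r 74.7 toolx [ 0.001 -0.001 -1.   ] tooly ang 140.2
```

View pics/wrist6.png

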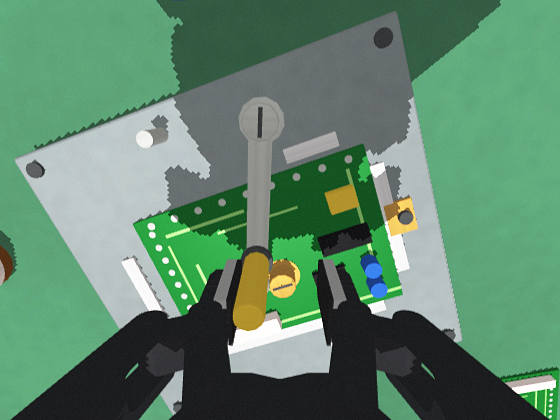

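The wrist view shows the board edge against the stop at (385,245) and the foot on the terminal. The push is about 9.8 N, so I'll hold here.

>>> jog_arm:
  targets:
    - {"tx": 0,"ty": 0,"tz": 0,"wx": 0,"wy": 0,"wz": 0}
    - {"tx": 0,"ty": 0,"tz": 0,"wx": 0,"wy": 0,"wz": 0}

```text
time: 12.35
tool_pos: [521.7, -7.0, 49.5]
tool_rot: [-87.9, 89.9, -37.7]
wrist_force: [8.1, -5.4, -2.1]
finger_gap: 38.2
```

```bash
python3 - <<'E'
from h import *
s,R=st()
E
```

```text
t 12.35 pos [521.7  -7.   49.5] q [ -9.7  21.9 -22.9  45.1  -0.  -59.9] Ftool [ 2.2 -9.7  1.1] gap 38.2
tcp ang 1.35 r 74.7 toolx [ 0.001 -0.001 -1.   ] tooly ang 140.2
```

>>> jog_arm:
  targets:
    - {"tx": 0,"ty": 0,"tz": 0,"wx": 0,"wy": 0,"wz": 0}
    - {"tx": 0,"ty": 0,"tz": 0,"wx": 0,"wy": 0,"wz": 0}
    - {"tx": 0,"ty": 0,"tz": 0,"wx": 0,"wy": 0,"wz": 0}
    - {"tx": 0,"ty": 0,"tz": 0,"wx": 0,"wy": 0,"wz": 0}
    - {"tx": 0,"ty": 0,"tz": 0,"wx": 0,"wy": 0,"wz": 0}
    - {"tx": 0,"ty": 0,"tz": 0,"wx": 0,"wy": 0,"wz": 0}
    - {"tx": 0,"ty": 0,"tz": 0,"wx": 0,"wy": 0,"wz": 0}
    - {"tx": 0,"ty": 0,"tz": 0,"wx": 0,"wy": 0,"wz": 0}

```text
time: 13.35
tool_pos: [521.7, -7.0, 49.5]
tool_rot: [-89.1, 89.9, -38.9]
wrist_force: [7.3, -4.6, -1.8]
finger_gap: 38.5
```

>>> jog_arm:
  targets:
    - {"tx": 0,"ty": 0,"tz": 0,"wx": 0,"wy": 0,"wz": 0}
    - {"tx": 0,"ty": 0,"tz": 0,"wx": 0,"wy": 0,"wz": 0}
    - {"tx": 0,"ty": 0,"tz": 0,"wx": 0,"wy": 0,"wz": 0}
    - {"tx": 0,"ty": 0,"tz": 0,"wx": 0,"wy": 0,"wz": 0}
    - {"tx": 0,"ty": 0,"tz": 0,"wx": 0,"wy": 0,"wz": 0}
    - {"tx": 0,"ty": 0,"tz": 0,"wx": 0,"wy": 0,"wz": 0}
    - {"tx": 0,"ty": 0,"tz": 0,"wx": 0,"wy": 0,"wz": 0}

```text
time: 14.22
tool_pos: [521.7, -7.0, 49.4]
tool_rot: [-91.0, 89.9, -40.8]
wrist_force: [7.7, -4.7, -1.7]
finger_gap: 38.5
```

```bash
python3 - <<'E'
from h import *
s,R=st()
E
```

```text
t 14.22 pos [521.7  -7.   49.4] q [ -9.7  21.9 -22.9  45.1  -0.  -59.9] Ftool [ 1.7 -8.9  1.4] gap 38.5
tcp ang 1.35 r 74.7 toolx [ 0.001 -0.001 -1.   ] tooly ang 140.2
```

Held for about 2.2 s at 9–10 N. Now I'll back off and take the post with the other pad.

>>> jog_arm:
  targets:
    - {"tx": 0,"ty": -0.001,"tz": 0,"wx": 0,"wy": 0,"wz": 0}
    - {"tx": 0,"ty": -0.003,"tz": 0,"wx": 0.01,"wy": 0,"wz": 0}
    - {"tx": 0,"ty": -0.005,"tz": 0,"wx": 0.01,"wy": 0,"wz": 0}
    - {"tx": 0,"ty": -0.006,"tz": 0,"wx": 0.02,"wy": 0,"wz": 0}
    - {"tx": 0,"ty": -0.005,"tz": 0,"wx": 0,"wy": 0,"wz": 0}
    - {"tx": 0,"ty": -0.003,"tz": 0,"wx": 0,"wy": 0,"wz": 0}
    - {"tx": 0,"ty": -0.002,"tz": 0,"wx": 0,"wy": 0,"wz": 0}

```text
time: 15.1
tool_pos: [539.9, -23.0, 49.2]
tool_rot: [120.9, 90.0, 168.8]
wrist_force: [0.3, -0.1, 0.2]
finger_gap: 38.5
```

```bash
python3 - <<'E'
from h import *
s,R=st()
E
```

```text
t 15.1 pos [539.9 -23.   49.2] q [-11.1  23.5 -20.2  46.3   0.  -59. ] Ftool [-0.2 -0.3  0.1] gap 38.5
tcp ang 1.025 r 75.1 toolx [-0.  0. -1.] tooly ang 137.9
```

>>> jog_arm:
  targets:
    - {"tx": 0,"ty": -0.0015,"tz": -0.0002,"wx": 0.02,"wy": 0,"wz": 0}
    - {"tx": 0,"ty": -0.0022,"tz": -0.0004,"wx": 0.03,"wy": 0,"wz": 0}
    - {"tx": 0,"ty": -0.003,"tz": -0.0005,"wx": 0.04,"wy": 0,"wz": 0}
    - {"tx": 0,"ty": -0.003,"tz": -0.0005,"wx": 0.04,"wy": 0,"wz": 0}
    - {"tx": 0,"ty": -0.003,"tz": -0.0005,"wx": 0.04,"wy": 0,"wz": 0}

```text
time: 15.72
tool_pos: [547.1, -33.6, 49.2]
tool_rot: [147.1, 90.0, -174.9]
wrist_force: [-3.6, 0.2, 0.1]
finger_gap: 38.2
```

```bash
python3 - <<'E'
from h import *
from station import eyes
s,R=st()
p,d=eyes.grab_frame("wrist");cv2.imwrite("pics/wrist7.png",p[:,:,::-1])
E
```

```text
t 15.72 pos [547.1 -33.6  49.2] q [-12.   24.2 -19.   46.8  -0.  -50. ] Ftool [-0.1  2.4 -2.7] gap 38.2
tcp ang 0.854 r 75.3 toolx [-0. -0. -1.] tooly ang 128.0
```

View pics/wrist7.png

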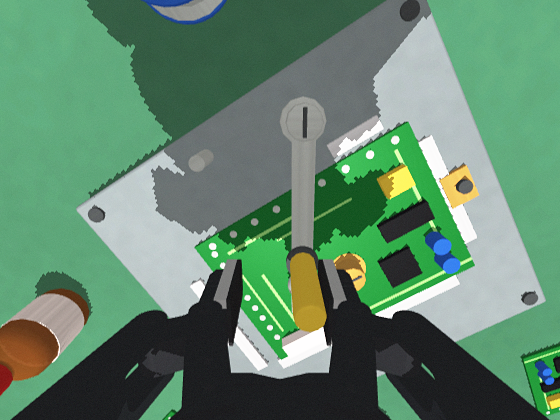

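The right-hand pad is pulling the post back, and the foot is clear of the terminal at (350,270).

>>> jog_arm:
  targets:
    - {"tx": 0,"ty": -0.003,"tz": -0.0005,"wx": 0.04,"wy": 0,"wz": 0}
    - {"tx": 0,"ty": -0.003,"tz": -0.0005,"wx": 0.04,"wy": 0,"wz": 0}
    - {"tx": 0,"ty": -0.003,"tz": -0.0005,"wx": 0.04,"wy": 0,"wz": 0}
    - {"tx": 0,"ty": -0.003,"tz": -0.0005,"wx": 0.04,"wy": 0,"wz": 0}
    - {"tx": 0,"ty": -0.003,"tz": -0.0005,"wx": 0.04,"wy": 0,"wz": 0}
    - {"tx": 0,"ty": -0.003,"tz": -0.0005,"wx": 0.04,"wy": 0,"wz": 0}
    - {"tx": 0,"ty": -0.003,"tz": -0.0005,"wx": 0.04,"wy": 0,"wz": 0}
    - {"tx": 0,"ty": -0.003,"tz": -0.0005,"wx": 0.04,"wy": 0,"wz": 0}
    - {"tx": 0,"ty": -0.003,"tz": -0.0005,"wx": 0.04,"wy": 0,"wz": 0}
    - {"tx": 0,"ty": -0.003,"tz": -0.0005,"wx": 0.04,"wy": 0,"wz": 0}
    - {"tx": 0,"ty": -0.003,"tz": -0.0005,"wx": 0.04,"wy": 0,"wz": 0}
    - {"tx": 0,"ty": -0.003,"tz": -0.0005,"wx": 0.04,"wy": 0,"wz": 0}

```text
time: 17.27
tool_pos: [557.2, -68.4, 49.3]
tool_rot: [45.4, 90.0, 55.9]
wrist_force: [-1.0, 2.1, -0.0]
finger_gap: 38.5
```

```bash
python3 - <<'E'
from h import *
s,R=st()
E
```

```text
t 17.27 pos [557.2 -68.4  49.3] q [-15.3  25.2 -17.1  47.7   0.  -25.8] Ftool [ 0.   2.3 -0.6] gap 38.5
tcp ang 0.372 r 76.3 toolx [ 0.  0. -1.] tooly ang 100.5
```

>>> jog_arm:
  targets:
    - {"tx": 0,"ty": -0.003,"tz": -0.0005,"wx": 0.04,"wy": 0,"wz": 0}
    - {"tx": 0,"ty": -0.003,"tz": -0.0005,"wx": 0.04,"wy": 0,"wz": 0}
    - {"tx": 0,"ty": -0.003,"tz": -0.0005,"wx": 0.04,"wy": 0,"wz": 0}
    - {"tx": 0,"ty": -0.0023,"tz": -0.0004,"wx": 0.03,"wy": 0,"wz": 0}
    - {"tx": 0,"ty": -0.0023,"tz": -0.0004,"wx": 0.03,"wy": 0,"wz": 0}
    - {"tx": 0,"ty": -0.0023,"tz": -0.0004,"wx": 0.03,"wy": 0,"wz": 0}
    - {"tx": 0,"ty": -0.0023,"tz": -0.0004,"wx": 0.03,"wy": 0,"wz": 0}
    - {"tx": 0,"ty": -0.0023,"tz": -0.0004,"wx": 0.03,"wy": 0,"wz": 0}
    - {"tx": 0,"ty": -0.0023,"tz": -0.0004,"wx": 0.03,"wy": 0,"wz": 0}
    - {"tx": 0,"ty": -0.0023,"tz": -0.0004,"wx": 0.03,"wy": 0,"wz": 0}
    - {"tx": 0,"ty": -0.0023,"tz": -0.0004,"wx": 0.03,"wy": 0,"wz": 0}

```text
time: 18.65
tool_pos: [553.1, -95.7, 49.3]
tool_rot: [6.1, 90.0, -4.0]
wrist_force: [1.5, 0.7, -0.2]
finger_gap: 38.7
```

```bash
python3 - <<'E'
from h import *
from station import eyes
s,R=st()
p,d=eyes.grab_frame("wrist");cv2.imwrite("pics/wrist8.png",p[:,:,::-1])
E
```

```text
t 18.65 pos [553.1 -95.7  49.3] q [-18.1  25.2 -17.1  47.7   0.   -8.1] Ftool [0.2 1.  1.3] gap 38.7
tcp ang 0.01 r 76.8 toolx [ 0. -0. -1.] tooly ang 79.9
```

View pics/wrist8.png

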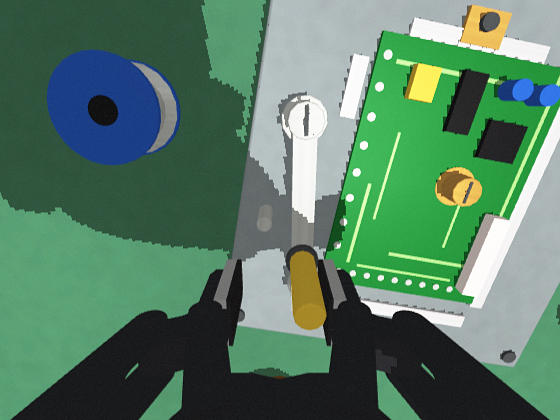

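The clip is off the board, with the blade about 0.17 rad from the pin at (265,218). I'll continue slowly to the pin.

>>> jog_arm:
  targets:
    - {"tx": 0,"ty": -0.0015,"tz": -0.0002,"wx": 0.02,"wy": 0,"wz": 0}
    - {"tx": 0,"ty": -0.0015,"tz": -0.0002,"wx": 0.02,"wy": 0,"wz": 0}
    - {"tx": 0,"ty": -0.0015,"tz": -0.0002,"wx": 0.02,"wy": 0,"wz": 0}
    - {"tx": 0,"ty": -0.0015,"tz": -0.0002,"wx": 0.02,"wy": 0,"wz": 0}
    - {"tx": 0,"ty": -0.0015,"tz": -0.0002,"wx": 0.02,"wy": 0,"wz": 0}
    - {"tx": 0,"ty": -0.0015,"tz": -0.0002,"wx": 0.02,"wy": 0,"wz": 0}

```text
time: 19.45
tool_pos: [549.8, -104.1, 49.2]
tool_rot: [174.2, 90.0, 157.2]
wrist_force: [0.8, 0.9, 0.5]
finger_gap: 38.5
```

>>> jog_arm:
  targets:
    - {"tx": 0,"ty": -0.0007,"tz": -0.0001,"wx": 0.01,"wy": 0,"wz": 0}
    - {"tx": 0,"ty": -0.0007,"tz": -0.0001,"wx": 0.01,"wy": 0,"wz": 0}

```text
time: 19.7
tool_pos: [549.3, -105.3, 49.3]
tool_rot: [-147.7, 90.0, -165.7]
wrist_force: [-0.1, 1.0, 0.1]
finger_gap: 38.2
```

>>> jog_arm:
  targets:
    - {"tx": 0,"ty": -0.0007,"tz": -0.0001,"wx": 0.01,"wy": 0,"wz": 0}
    - {"tx": 0,"ty": -0.0007,"tz": -0.0001,"wx": 0.01,"wy": 0,"wz": 0}

```text
time: 19.95
tool_pos: [548.7, -106.6, 49.3]
tool_rot: [31.3, 90.0, 12.2]
wrist_force: [0.1, 0.8, 0.6]
finger_gap: 38.1
```

```bash
python3 - <<'E'
from h import *
s,R=st()
E
```

```text
t 19.95 pos [ 548.7 -106.6   49.3] q [-19.3  25.  -17.5  47.5   0.   -0.2] Ftool [-0.6  0.8 -0.2] gap 38.1
tcp ang -0.143 r 77.3 toolx [ 0.  0. -1.] tooly ang 70.8
```

>>> jog_arm:
  targets:
    - {"tx": 0,"ty": -0.0006,"tz": 0,"wx": 0.008,"wy": 0,"wz": 0}
    - {"tx": 0,"ty": -0.0006,"tz": 0,"wx": 0.008,"wy": 0,"wz": 0}

```text
time: 20.2
tool_pos: [548.3, -107.7, 49.3]
tool_rot: [139.8, 90.0, 119.8]
wrist_force: [-0.6, -0.1, 0.9]
finger_gap: 38.9
```

>>> jog_arm:
  targets:
    - {"tx": 0,"ty": -0.0004,"tz": 0,"wx": 0,"wy": 0,"wz": 0}
    - {"tx": 0,"ty": -0.0004,"tz": 0,"wx": 0,"wy": 0,"wz": 0}

```text
time: 20.45
tool_pos: [548.1, -108.5, 49.3]
tool_rot: [25.1, 90.0, 5.0]
wrist_force: [0.9, 1.3, -0.2]
finger_gap: 38.4
```

```bash
python3 - <<'E'
from h import *
s,R=st()
E
```

```text
t 20.45 pos [ 548.1 -108.5   49.3] q [-19.6  25.  -17.5  47.5   0.    0.5] Ftool [0.2 1.5 0.4] gap 38.4
tcp ang -0.168 r 77.7 toolx [ 0.  0. -1.] tooly ang 70.0
```

>>> jog_arm:
  targets:
    - {"tx": 0,"ty": -0.0005,"tz": 0,"wx": 0,"wy": 0,"wz": 0}
    - {"tx": 0,"ty": -0.0005,"tz": 0,"wx": 0,"wy": 0,"wz": 0}

```text
time: 20.7
tool_pos: [547.9, -109.1, 49.3]
tool_rot: [74.9, 90.0, 54.9]
wrist_force: [2.7, 4.8, 0.4]
finger_gap: 38.5
```

>>> jog_arm:
  targets:
    - {"tx": 0,"ty": -0.0005,"tz": 0,"wx": 0,"wy": 0,"wz": 0}
    - {"tx": 0,"ty": -0.0005,"tz": 0,"wx": 0,"wy": 0,"wz": 0}

```text
time: 20.95
tool_pos: [547.7, -109.7, 49.4]
tool_rot: [77.6, 89.9, 57.5]
wrist_force: [3.2, 7.0, 0.4]
finger_gap: 38.5
```

```bash
python3 - <<'E'
from h import *
from station import eyes
s,R=st()
p,d=eyes.grab_frame("wrist");cv2.imwrite("pics/wrist9.png",p[:,:,::-1])
E
```

```text
t 20.95 pos [ 547.7 -109.7   49.4] q [-19.7  25.  -17.5  47.5   0.1   0.3] Ftool [-0.3  7.6  0.6] gap 38.5
tcp ang -0.184 r 78.0 toolx [ 0.001  0.001 -1.   ] tooly ang 70.0
```

View pics/wrist9.png

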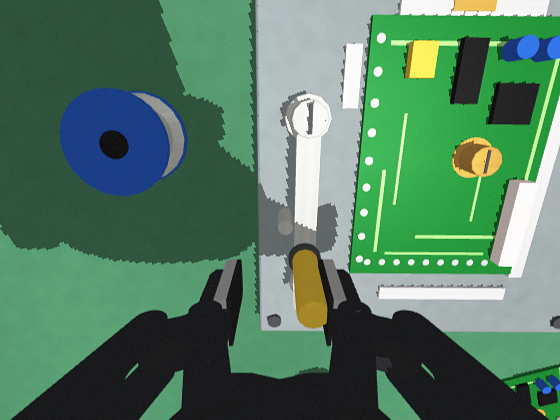

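The blade rests on the pin at (286,220), and the force has risen to 7.6 N. I'll centre the jaws on the post and lift away.

>>> jog_arm:
  targets:
    - {"tx": 0,"ty": 0.002,"tz": 0,"wx": 0,"wy": 0,"wz": 0}
    - {"tx": 0,"ty": 0.004,"tz": 0,"wx": 0,"wy": 0,"wz": 0}
    - {"tx": 0,"ty": 0.004,"tz": 0,"wx": 0,"wy": 0,"wz": 0}
    - {"tx": 0,"ty": 0.003,"tz": 0,"wx": 0,"wy": 0,"wz": 0}
    - {"tx": 0,"ty": 0,"tz": 0,"wx": 0,"wy": 0,"wz": 0}
    - {"tx": -0.01,"ty": 0,"tz": 0,"wx": 0,"wy": 0,"wz": 0}
    - {"tx": -0.02,"ty": 0,"tz": 0,"wx": 0,"wy": 0,"wz": 0}
    - {"tx": -0.03,"ty": 0,"tz": 0,"wx": 0,"wy": 0,"wz": 0}
    - {"tx": -0.03,"ty": 0,"tz": 0,"wx": 0,"wy": 0,"wz": 0}
    - {"tx": -0.03,"ty": 0,"tz": 0,"wx": 0,"wy": 0,"wz": 0}
    - {"tx": -0.02,"ty": 0,"tz": 0,"wx": 0,"wy": 0,"wz": 0}

```text
time: 22.38
tool_pos: [552.0, -98.3, 191.4]
tool_rot: [0.2, 89.9, -19.9]
wrist_force: [0.6, 0.7, -0.6]
finger_gap: 38.6
```

```bash
python3 - <<'E'
from h import *
from station import eyes
s,R=st()
for n in("wrist","scene","side"):
    p,d=eyes.grab_frame(n)
    if n=="scene": p=cv2.resize(p[140:270,160:340],None,fx=4,fy=4,interpolation=cv2.INTER_CUBIC)
    if n=="side":p=cv2.resize(p[125:270,240:430],None,fx=4,fy=4,interpolation=cv2.INTER_CUBIC)
    cv2.imwrite(f"pics/{n}10.png",p[:,:,::-1])
np.savez("w10.npz",R=R,pos=s["tool_pos"])
E
```

```text
t 22.38 pos [552.  -98.3 191.4] q [-18.4  19.3  -2.8  67.8  -0.    1.6] Ftool [0.6 0.9 0.4] gap 38.6
tcp ang -0.027 r 76.7 toolx [ 0.002 -0.001 -1.   ] tooly ang 70.0
```

View pics/wrist10.png

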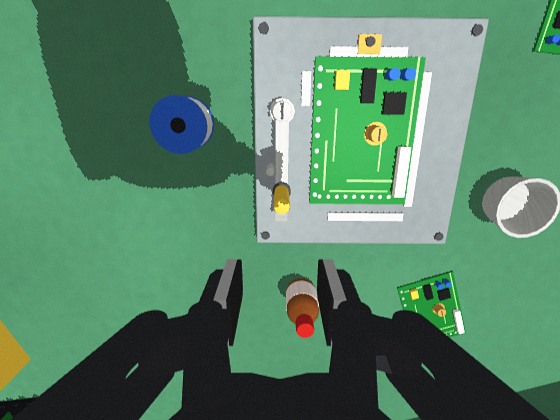

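View pics/scene10.png

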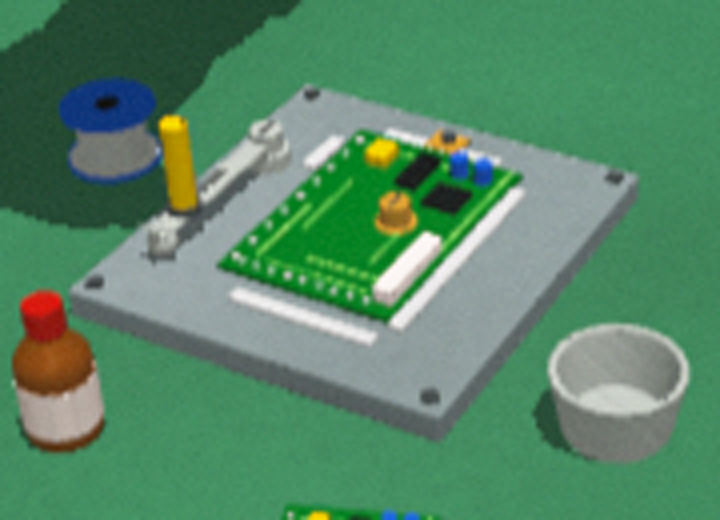

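View pics/side10.png

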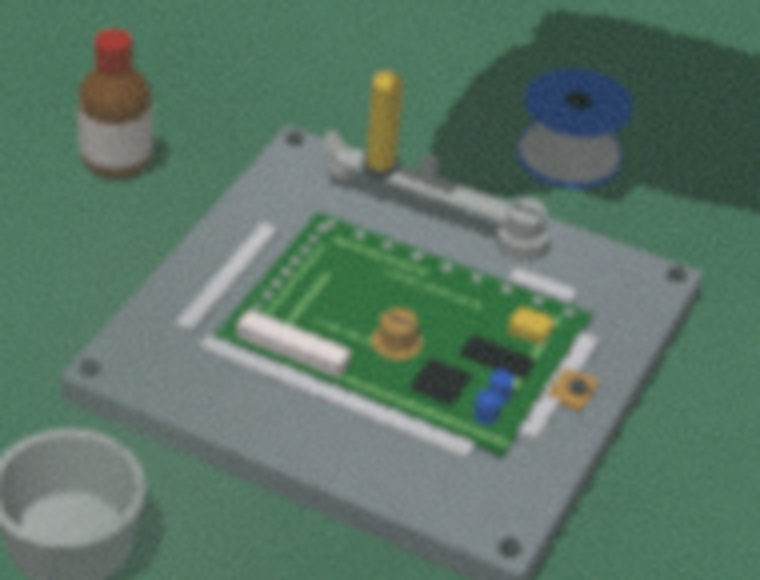

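The clip is parked against the pin, and the board lies flat in its nest against the stop. Spool, flux bottle and tin are at the same pixels as before. Handing in.

```bash
python3 - <<'E'
from h import *
S=("scene",(175.5)/4-.5+160,(122.5)/4-.5+140);D=("side",(387.5)/4-.5+240,(80.5)/4-.5+125)
X=rays2(S,D);p=X[:2]-PIV;print(X.round(1),"theta",np.arctan2(p[1],p[0])-YAW)
from station import manip
print(manip.close_job())
E
```

```text
[551.  -94.5  86.9] theta 0.014820730426461759
the job is handed in; nothing more can be done
None
```

The clip earthed the board and is back on its parking pin. The job was handed in at about 22.5 s, and no verdict is reported.

- **Pressing:** I straddled the yellow post with half-open fingers and pushed it from one side only. The foot slid over the board's edge, met the terminal and moved the board to its stop. I held it there for about 2.2 s, with readings of 8.7 to 9.8 N on the post. I could only read the force at the end of each move, so brief peaks in between were not seen.
- **Parking:** I swung the clip back with the other finger until it pressed on the pin with about 7.6 N. Then I centred the fingers clear of the post and lifted the gripper to 191 mm.
- **Last checks:**
  - The pictures show the blade on its pin. The measured swing angle is about 0.015 rad, which is within the camera error of zero.
  - The board is in its nest against the stop, with nothing touching it.
  - The spool, flux bottle and tin look unmoved.
  - The wrist force was back to noise level (about 1 N).
- **Disagreement:** heights measured from the two fixed cameras came out about 2 mm too high, which is within the stated calibration error. It did not affect the job.

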